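# Set the end stop of a bottle label jig without backlash

## Task

Set the label jig for this batch: with the red crank handle, wind the blue stop away from the bottle until its black index is well past the red pointer (half a centimetre or a little more), then wind it back towards the bottle so that the index stops level with the red pointer and the play in the screw is taken up. Then push the bottle along its rollers by the cap end until its base seats against the stop, leaning on it with a steady push of about 12 to 15 N for a second (more than 20 N on the stop would strain the screw), and let go: the stop must still stand level with the pointer. Leave the red pointer where it is.

Things in the scene. Friction and masses are not known exactly. Their poses are not given: they have to be found in the camera images.
- jig: grey steel label jig, base 120 x 345 x 10 mm, fixed on the table. Its frame: origin on the table under the bottle's line; z up; +y runs along the jig from the crank end to the open end where the bottle's cap lies. The bottle lies on 8 white rollers with its axis in the jig's x = 0 plane, 70 mm above the table.
- crank_axis (a point): point on the vertical axis of the steel crank wheel (90 mm diameter, top face 90 mm above the table) on the aluminium gearbox at the -y end of the jig, 110 mm above the table, level with the middle of the handle
- crank_handle (a point): middle of the red upright crank handle: cylinder 16 mm diameter, 36 mm tall (92 to 128 mm above the table), 35 mm from the crank axis; it turns freely on its pin, so it can be held and led round a circle without turning the hand
- crank (a joint): angle of the crank (rad), growing clockwise seen from above. Clockwise drives the blue stop towards the bottle (jig +y), 20 mm a full turn (3.18 mm per rad), counter-clockwise draws it away (jig -y). The worn nut has about 6 mm of play in all (1.9 rad of crank): after a change of direction, or at the start, the crank turns through some or all of it before the stop follows. Turning takes about 4 N at the handle; it stays where it is left. It can turn from about -9.5 to 3.5.
- stop: blue end stop on the screw slide; origin on the middle line of its flat upright face (70 mm wide, 34 to 86 mm above the table) that looks to jig +y, 70 mm up; axes as the jig's. It stays where it is left, but a push of more than about 3 N moves it through any play that is not taken up against the push. Travel from 30 mm behind its starting place to 8 mm in front of it.
- stop_index (a point): top of the black index blade (front face level with the face of the stop) on the stop's arm, 63 mm above the table, beside the white scale rail
- pointer_tip (a point): top of the red pointer's blade (its front face, looking to jig +y, is the setting), 63 mm above the table, on the white scale rail beside the stop; 5 to 13 mm behind (jig -y of) the stop's index at the start. Index and pointer are level when both have the same jig y. It slides stiffly if pushed.
- bottle: 500 ml cream-coloured bottle with black cap lying on the rollers, about 0.5 kg, 77 mm diameter, 222 mm long; origin at the centre of its base, its z axis along the bottle to the cap. It lies with the base towards the stop, 15 to 30 mm from it at the start. Sliding it on the rollers takes about 3 to 6 N, so the stop feels that much less than the push on the cap.
- bottle_base (a point): centre of the bottle's flat base, the face that seats on the stop
- bottle_cap_top (a point): centre of the outer end of the bottle's black cap (34 mm diameter), 70 mm above the table; push here in jig -y. Bottle and stop are stiff: once seated, the force rises by some 3 to 10 N per mm of further hand travel, depending on the arm.
Things that resemble listed ones, but are neither listed nor needed, are in the scene too. Leave any orange look-alike of the bottle alone.

How it is judged:
By the outcome, as a careful person would: the job done as asked, in the order asked, and still so for the second after the job is handed in, with the robot touching nothing.
It also fails if it takes over 72 s, if anything falls off the work surface, if the arm or the gripper's body presses on something with over 40 N, if the wrist force passes 120 N, or if a joint passes its speed limit or range.

## Robot

A 6-joint arm with a two-finger parallel gripper is mounted at the origin on a cart in front of the work surface, level with it; the furniture and walls round the work are solid. World frame = base frame: x ahead of the robot, y to its left, z up, the work surface at z = 0. Lengths are in m, angles in degrees, forces in N, time in s.
With the tool pointing down it reaches from about 0.35 to 0.875 m from the base axis. Payload 4.2 kg.
Tool frame: the origin (TCP) lies midway between the tips of the shut fingers; the grasp point (between the pads) lies 19 mm behind it; z points along the fingers, y is the direction in which the jaws open and shut (so a half turn about z gives the same grasp; the last joint's range is limited). The gripper opens to 87 mm and grips with 3 to 60 N. Pads are 19 mm wide; open, the fingers measure 117 mm over their backs; the gripper's body (75 mm by 190 mm) begins 51 mm behind the grasp point.
Start: joints at [-55.199, 22.042, 0.453, 0, -68.411, -14.817], TCP at [0.214, -0.587, 0.223] pointing down, gripper open.
Joint ranges: [-179.83, 179.83], [-69.29, 118.12], [-61.27, 80.66], [-181.25, 117.63], [-171.15, -9.14], [-177.46, 177.46]. Speed limits (degrees/s): [159.86, 159.86, 180, 180, 180, 180].

## Interface

Orientations are given as a 3x3 rotation matrix whose columns are the frame's x, y, z axes.
In Python, from station import r gives the robot as it stands.
- The arm moves only by the tool carry_out, never from a script. Its argument "steps" is a list of rows, each a list of 2 entries, a list of its own where there are three numbers: the shift along the tool's x, y, z in cm, then the turn about the tool's z in degrees. In form: [[[x, y, z], twist], ...]. A call has 1 to 20 rows; each row is the pose to reach, as a shift and turn from the pose measured when the call began, along the tool's axes at that moment; what a row does not reach only later rows make up. A row lasts 1/10 s, in which the tool goes at most 50 mm and 8.59 degrees, less where a joint would pass 70% of its speed; a pose out of reach is approached as far as the arm can. A call with a gripper value outside its range is refused whole. "gripper" is the gripper's target within -1 to 1 (fully open at 1, half-way at 0, shut at -1), set as the call begins (left out, the last holds). The fingers move at their own pace and stop on an object; the grip force is fixed at half the most. Time passes only in rows, so rows that repeat a pose let the fingers close. It gives the time, the measured TCP pose, the force and the opening at its end, in the units of the state.
- r.sense(): the state, without advancing time (a new reading comes with each control period).
- r.capture(name): name is "scene" or "side" or "wrist"; returns the picture (400x640x3 uint8, red, green, blue); there is no depth.
- r.calibration(name): a dict with "camera_matrix" (3x3 intrinsics, pixels), "world_from_camera" (4x4, takes a point from camera to world coordinates). Camera axes: x right, y up, looking along -z (the intrinsics and any distortion apply to the point x, -y, -z); pixel columns grow to the right and rows downward; lengths in m; the calibration is good to about 2 mm. A picture is of the moment at which its call begins: read the wrist's pose just before it. calibration takes no time and is no camera call; for the wrist camera it gives the pose at the moment of the call.
- r.finish_job(): hands the job in, once; it reports no verdict.
Trained networks look in the newest picture that a camera, given by its name, has taken for a name from the list of things; names that differ only in an ending like _2 or _b are one class to them, and where a whole thing is asked for, a point or a joint stands for the part that bears it (a point fixed in the world has none). Each returns a list of dicts, best first, with "confidence" (0 to 1); they miss things now and then, are a little off and sometimes report something else, mostly with a low value. They report only what shows in the picture. A call takes as long as a camera call. They do not tell look-alikes from the thing itself.
- r.cut_out(camera, target): "pixels" (400x640 bool, what is visible of it).
- r.place_of(camera, target): "centre" ([x, y, z] in m, in world coordinates, good to about 4 mm: a listed point, or the origin of a listed thing).
The state is a dict: "time_s": time; "joints": joint angles; "joint_velocities": joint speeds; "effort": joint torques, N m; "tcp_pos": TCP position; "ee_rot": TCP orientation; "wrist_force": force on the tool from outside, world axes, zero at the start; "moment": the same for the moment, N m; "gripper_width": opening from 0.0 (shut) to 1.0 (fully open).
Only numpy, scipy, OpenCV 4.12 (cv2) and the standard library are available. Lean on these libraries where they do the work, as an engineer would, in place of code of your own. Each camera call takes 0.05 s, during which the arm holds its last target. There are 200 camera calls.

## Working session

There is one attempt and no reset: what is moved stays moved. The work goes in short steps, Python scripts to look and compute and a tool call to move; the robot and the scene stay as the last step left them, time stands still between calls to the robot, and variables do not carry over. Pictures are saved under pics/ and viewed, about 8 in all and at most 12, crops included, and the job is handed in when it is done.

Besides the shell and the picture viewer there is one more tool, called after "Emit:" as name(argument=value, ...) on one line, values as JSON. carry_out: Moves the arm, as the interface text tells. Its arguments: {"type":"object","properties":{"steps":{"type":"array","items":{"type":"array"}},"gripper":{"type":"number"}},"required":["steps"]}

```bash
mkdir -p pics; ls; cat > h.py <<'E'
import numpy as np, cv2
from station import r
def save(cam,name):
    im=r.capture(cam); cv2.imwrite(f'pics/{name}.png',cv2.cvtColor(im,cv2.COLOR_RGB2BGR)); return im
def proj(cam,p):
    c=r.calibration(cam); T=np.linalg.inv(np.array(c['world_from_camera'])); q=(T@np.append(p,1))[:3]
    q=np.array([q[0],-q[1],-q[2]]); u=np.array(c['camera_matrix'])@q; return u[:2]/u[2]
def ray(cam,uv):
    c=r.calibration(cam); T=np.array(c['world_from_camera']); d=np.linalg.inv(np.array(c['camera_matrix']))@np.array([*uv,1.])
    return T[:3,3],T[:3,:3]@np.array([d[0],-d[1],-d[2]])
def at_z(cam,uv,z):
    o,d=ray(cam,uv); return o+d*(z-o[2])/d[2]
E
python3 - <<'E'
from h import *
np.set_printoptions(precision=4,suppress=True)
ims=[save(c,c+'0') for c in('scene','side')]
cv2.imwrite('pics/both.png',cv2.resize(cv2.cvtColor(np.vstack(ims),cv2.COLOR_RGB2BGR),None,fx=.75,fy=.75))
for c in('scene','side'):
    k=r.calibration(c); print(c,np.array(k['world_from_camera']),k.keys(),np.array(k['camera_matrix']))
    for t in ['crank_axis','crank_handle','stop_index','pointer_tip','bottle_base','bottle_cap_top','jig','stop','bottle']:
        print(t,[(np.round(d['centre'],4),round(d['confidence'],2)) for d in r.place_of(c,t)])
s=r.sense(); print(s)
E
```

```text
pics
scene [[-0.7914  0.464  -0.398   0.0594]
 [-0.6113 -0.5989  0.5173  0.4637]
 [ 0.0017  0.6527  0.7576  0.8632]
 [ 0.      0.      0.      1.    ]] dict_keys(['camera_matrix', 'world_from_camera']) [[406.2914   0.     317.051 ]
 [  0.     406.2914 203.4493]
 [  0.       0.       1.    ]]
crank_axis [(array([ 0.5443, -0.1729,  0.1107]), 0.85)]
crank_handle [(array([ 0.5201, -0.2017,  0.1119]), 0.62), (array([0.5063, 0.163 , 0.0724]), 0.16)]
stop_index [(array([ 0.4828, -0.0804,  0.0635]), 0.5)]
pointer_tip [(array([ 0.4742, -0.0942,  0.0628]), 0.57)]
bottle_base [(array([ 0.3165, -0.3039,  0.0391]), 0.85), (array([ 0.5319, -0.0576,  0.0721]), 0.72)]
bottle_cap_top [(array([ 0.4825, -0.4458,  0.0393]), 0.73), (array([0.5065, 0.1646, 0.0695]), 0.58)]
jig [(array([0.526 , 0.002 , 0.0051]), 0.85)]
stop [(array([ 0.5399, -0.0755,  0.0671]), 0.72)]
bottle [(array([ 0.5272, -0.0531,  0.074 ]), 0.68), (array([ 0.3151, -0.2989,  0.039 ]), 0.57)]
side [[ 0.9994  0.0273 -0.0195  0.452 ]
 [-0.0294  0.4368 -0.8991 -0.9194]
 [-0.016   0.8991  0.4374  0.5249]
 [ 0.      0.      0.      1.    ]] 
[... 622 characters left out ...]
p [(array([ 0.5351, -0.0754,  0.0711]), 0.82)]
bottle [(array([ 0.5331, -0.0566,  0.0669]), 0.96), (array([ 0.3202, -0.2999,  0.0378]), 0.69)]
{'time_s': 1.0, 'joints': array([-55.1972,  22.0403,   0.4529,  -0.001 , -68.4097, -14.8144]), 'joint_velocities': array([-0.0138, -0.0662,  0.0757,  0.0043, -0.035 ,  0.0074]), 'effort': array([ -0.0008, -39.0479,  18.762 ,   4.2244,   0.0154,  -0.    ]), 'tcp_pos': array([ 0.2136, -0.5873,  0.2226]), 'ee_rot': array([[-0.9398, -0.3418,  0.    ],
       [-0.3418,  0.9398, -0.    ],
       [-0.    , -0.    , -1.    ]]), 'wrist_force': array([-0.372 , -0.324 ,  0.2432]), 'moment': array([-0.0253,  0.0307, -0.0217]), 'gripper_width': 0.9979078070098728}
```

View pics/both.png

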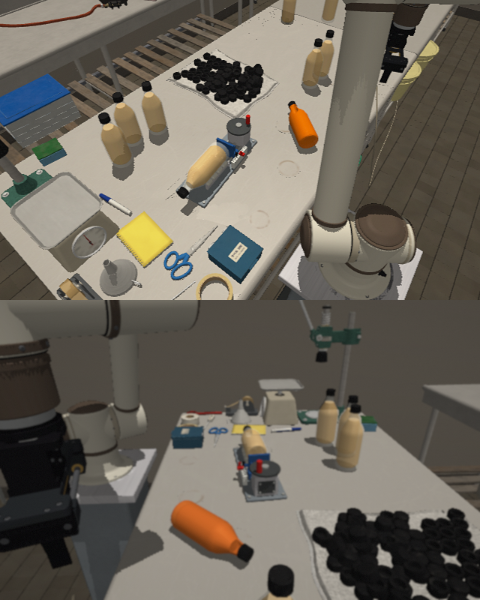

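```bash
python3 - <<'E'
from h import *
np.set_printoptions(precision=4,suppress=True)
s=r.sense(); T=np.eye(4);T[:3,:3]=s['ee_rot'];T[:3,3]=s['tcp_pos']
k=r.calibration('wrist'); print(np.linalg.inv(T)@np.array(k['world_from_camera']),k['camera_matrix'])
# desired: tool y along some dir; shift to hover point above handle
R=s['ee_rot']; yj=np.array([-.106,.994,0]); xj=np.array([.994,.106,0])
print('yj in tool',R.T@yj, 'angle of tool y',np.degrees(np.arctan2(R[1,1],R[0,1])))
for p in ([.512,-.14,.25],[.520,-.200,.20]): print(p,100*R.T@(np.array(p)-s['tcp_pos']))
E
```

```text
[[-0.0009  0.9523  0.3052  0.0838]
 [ 1.      0.0009  0.0001 -0.0001]
 [-0.0002  0.3052 -0.9523 -0.1614]
 [ 0.      0.      0.      1.    ]] [[332.1435   0.     315.2644]
 [  0.     332.1435 202.1308]
 [  0.       0.       1.    ]]
yj in tool [-0.2402  0.9704 -0.    ] angle of tool y 109.98809425278216
[0.512, -0.14, 0.25] [-43.3294  31.8403  -2.7439]
[0.52, -0.2, 0.2] [-42.0301  25.9284   2.2564]
```

Emit:
carry_out(steps=[[[-4.2,2.6,0],8],[[-8.4,5.2,0],16],[[-12.6,7.8,0],24],[[-16.8,10.4,0],32],[[-21,13,0],40],[[-25.2,15.6,0.5],48],[[-29.4,18.2,1],56],[[-33.6,20.8,1.5],64],[[-37.8,23.4,2],72],[[-42,25.9,2.3],80],[[-42,25.9,2.3],88],[[-42,25.9,2.3],96],[[-42,25.9,2.3],104],[[-42,25.9,2.3],104],[[-42,25.9,2.3],104]], gripper=0)

```text
time_s: 2.5
tcp_pos: [0.5198, -0.2005, 0.1996]
ee_rot: [[-0.107, 0.994, 0.0], [0.994, 0.107, -0.0], [-0.0, 0.0, -1.0]]
wrist_force: [-0.1, 0.6, -0.7]
gripper_width: 0.498
```

```bash
python3 - <<'E'
from h import *
np.set_printoptions(precision=4,suppress=True)
save('wrist','w1')
for t in ['crank_axis','crank_handle','stop_index','pointer_tip','bottle_base','bottle_cap_top','jig']:
    for d in r.place_of('wrist',t): print(t,np.round(d['centre'],4),round(d['confidence'],2),proj('wrist',d['centre']))
print(r.sense()['joints'],r.sense()['time_s'])
E
```

```text
crank_axis [ 0.544  -0.1728  0.1092] 0.97 [349.4767 176.003 ]
crank_handle [ 0.5237 -0.1994  0.111 ] 0.57 [319.7959 206.4269]
stop_index [ 0.4846 -0.0765  0.0649] 0.88 [287.4408  40.4991]
stop_index [ 0.5313 -0.0774  0.0724] 0.49 [345.2713  46.9903]
pointer_tip [ 0.4778 -0.0933  0.0662] 0.62 [277.3898  61.7283]
bottle_base [ 0.5319 -0.0566  0.0712] 0.83 [349.301   18.2529]
bottle_base [ 0.3158 -0.3018  0.0363] 0.59 [117.2477 255.175 ]
bottle_cap_top [ 0.4728 -0.0892  0.0633] 0.56 [271.9791  56.1426]
[  -4.4304   16.4833  -11.2423    0.0004  -62.2724 -169.5748] 2.9
```

View pics/w1.png

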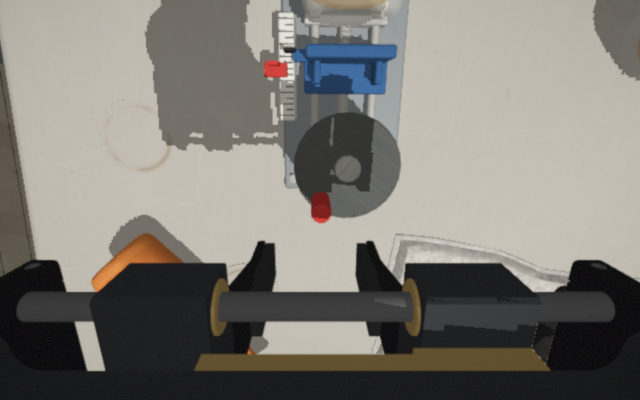

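Emit:
carry_out(steps=[[[0.05,0.2,2.5],-5],[[0.05,0.2,5],-10],[[0.05,0.2,7],-15],[[0.05,0.2,8.5],-15],[[0.05,0.2,9.4],-15],[[0.05,0.2,9.9],-15],[[0.05,0.2,9.9],-15],[[0.05,0.2,9.9],-15]])

```text
time_s: 3.7
tcp_pos: [0.5223, -0.2, 0.1013]
ee_rot: [[-0.358, 0.934, 0.002], [0.934, 0.358, -0.0], [-0.001, 0.001, -1.0]]
wrist_force: [0.3, -0.0, 0.8]
gripper_width: 0.5
```

```bash
python3 - <<'E'
from h import *
np.set_printoptions(precision=4,suppress=True)
save('wrist','w2')
for t in ['crank_axis','crank_handle','stop_index','pointer_tip']:
    for d in r.place_of('wrist',t): print(t,np.round(d['centre'],4),round(d['confidence'],2),proj('wrist',d['centre']))
s=r.sense();print(s['joints'],s['time_s'],s['tcp_pos'],s['wrist_force'])
E
```

```text
crank_axis [ 0.5454 -0.1706  0.1099] 0.74 [378.8088 232.9241]
crank_handle [ 0.523  -0.1986  0.1096] 0.81 [316.8331 265.4182]
crank_handle [ 0.531  -0.0566  0.0726] 0.27 [432.5097  -1.2272]
stop_index [ 0.4884 -0.0781  0.0632] 0.57 [336.9264  14.0247]
pointer_tip [ 0.4741 -0.092   0.0637] 0.73 [302.8946  30.273 ]
[  -4.3393   22.4266  -18.2891    0.0038  -49.2148 -154.6677] 3.95 [ 0.522  -0.1999  0.1012] [0.9214 0.472  0.7794]
```

View pics/w2.png

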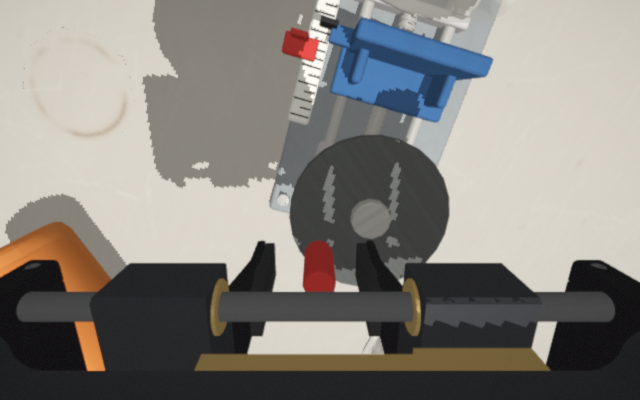

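Emit:
carry_out(steps=[[[0,0,0],0],[[0,0,0],0],[[0,0,0],0],[[0,0,0],0],[[0,0,0],0]], gripper=-1)

```text
time_s: 4.45
tcp_pos: [0.5236, -0.1996, 0.1013]
ee_rot: [[-0.358, 0.934, 0.005], [0.934, 0.358, 0.0], [-0.002, 0.005, -1.0]]
wrist_force: [4.1, 1.5, -2.8]
gripper_width: 0.171
```

```bash
cat >> h.py <<'E'
def circ(A,a0,a1,da=8,hold=2,rad=.035):
    "rows in tool axes for the handle from angle a0 to a1 (deg, CCW+) about A, relative to present pose"
    s=r.sense(); R=np.array(s['ee_rot']); p=np.array(s['tcp_pos'])
    n=int(np.ceil(abs(a1-a0)/da)); rows=[]
    for a in np.radians(np.linspace(a0,a1,n+1)[1:]):
        q=np.array([A[0]+rad*np.cos(a),A[1]+rad*np.sin(a),p[2]]); d=100*R.T@(q-p); rows.append([[round(d[0],2),round(d[1],2),0],0])
    return rows+[rows[-1]]*hold
E
python3 - <<'E'
from h import *
np.set_printoptions(precision=4,suppress=True)
s=r.sense();print(s['time_s'],s['tcp_pos'],s['wrist_force'],s['gripper_width'])
A=np.array([.5440,-.1717]); d=s['tcp_pos'][:2]-A; a=np.degrees(np.arctan2(d[1],d[0])); print(a,np.linalg.norm(d))
print(circ(A,a,a+120))
E
```

```text
4.45 [ 0.5236 -0.1996  0.1013] [ 4.0968  1.4535 -2.7998] 0.17118633250571982
-126.23969364971109 0.034580214479702456
[[[np.float64(-0.41), np.float64(0.26), 0], 0], [[np.float64(-0.76), np.float64(0.6), 0], 0], [[np.float64(-1.06), np.float64(0.99), 0], 0], [[np.float64(-1.29), np.float64(1.42), 0], 0], [[np.float64(-1.47), np.float64(1.87), 0], 0], [[np.float64(-1.58), np.float64(2.35), 0], 0], [[np.float64(-1.63), np.float64(2.83), 0], 0], [[np.float64(-1.6), np.float64(3.32), 0], 0], [[np.float64(-1.51), np.float64(3.8), 0], 0], [[np.float64(-1.36), np.float64(4.26), 0], 0], [[np.float64(-1.14), np.float64(4.7), 0], 0], [[np.float64(-0.86), np.float64(5.1), 0], 0], [[np.float64(-0.53), np.float64(5.46), 0], 0], [[np.float64(-0.15), np.float64(5.77), 0], 0], [[np.float64(0.27), np.float64(6.02), 0], 0], [[np.float64(0.27), np.float64(6.02), 0], 0], [[np.float64(0.27), np.float64(6.02), 0], 0]]
```

Emit:
carry_out(steps=[[[-0.41,0.26,0],0],[[-0.76,0.6,0],0],[[-1.06,0.99,0],0],[[-1.29,1.42,0],0],[[-1.47,1.87,0],0],[[-1.58,2.35,0],0],[[-1.63,2.83,0],0],[[-1.6,3.32,0],0],[[-1.51,3.8,0],0],[[-1.36,4.26,0],0],[[-1.14,4.7,0],0],[[-0.86,5.1,0],0],[[-0.53,5.46,0],0],[[-0.15,5.77,0],0],[[0.27,6.02,0],0],[[0.27,6.02,0],0],[[0.27,6.02,0],0]])

```text
time_s: 6.15
tcp_pos: [0.578, -0.1755, 0.1012]
ee_rot: [[-0.358, 0.934, 0.003], [0.934, 0.358, 0.0], [-0.001, 0.003, -1.0]]
wrist_force: [-4.5, -0.8, 1.8]
gripper_width: 0.174
```

```bash
cat >> h.py <<'E'
def look(name,view=True):
    im=save('wrist',name); o={}
    for t in ['stop_index','pointer_tip','crank_axis']:
        ds=r.place_of('wrist',t)
        for d in ds[:2]: print(t,np.round(d['centre'],4),round(d['confidence'],2),np.round(proj('wrist',d['centre']),1))
    s=r.sense(); print(s['time_s'],s['tcp_pos'],s['wrist_force'],s['joints'][5])
    return im
def gap(uvi,uvp,z=.063):
    yj=np.array([-.106,.994,0]); return 1000*yj@(at_z('wrist',uvi,z)-at_z('wrist',uvp,z))
E
python3 - <<'E'
from h import *
look('w3')
s=r.sense()
A=np.array([.5440,-.1717]); d=s['tcp_pos'][:2]-A; a=np.degrees(np.arctan2(d[1],d[0])); print(a,np.linalg.norm(d))
for row in circ(A,a,a+144): print([[float(v) for v in row[0]],0],end=', ')
E
```

```text
stop_index [ 0.4875 -0.0793  0.0641] 0.85 [220.2  21.1]
pointer_tip [ 0.474  -0.0931  0.0605] 0.67 [191.4  38.9]
crank_axis [ 0.5464 -0.1722  0.1095] 0.56 [258.1 241.7]
6.35 [ 0.57798563 -0.17546859  0.10122441] [-4.83615109 -0.61603184  1.87031551] -157.43454008230725
-6.3275537345299435 0.03419393730415091
[[0.41, 0.26, 0.0], 0], [[0.88, 0.39, 0.0], 0], [[1.37, 0.46, 0.0], 0], [[1.85, 0.45, 0.0], 0], [[2.34, 0.38, 0.0], 0], [[2.81, 0.24, 0.0], 0], [[3.25, 0.03, 0.0], 0], [[3.66, -0.23, 0.0], 0], [[4.03, -0.55, 0.0], 0], [[4.35, -0.92, 0.0], 0], [[4.62, -1.32, 0.0], 0], [[4.83, -1.77, 0.0], 0], [[4.97, -2.23, 0.0], 0], [[5.05, -2.71, 0.0], 0], [[5.07, -3.2, 0.0], 0], [[5.01, -3.69, 0.0], 0], [[4.88, -4.16, 0.0], 0], [[4.7, -4.61, 0.0], 0], [[4.7, -4.61, 0.0], 0], [[4.7, -4.61, 0.0], 0],
```

Emit:
carry_out(steps=[[[0.41,0.26,0],0],[[0.88,0.39,0],0],[[1.37,0.46,0],0],[[1.85,0.45,0],0],[[2.34,0.38,0],0],[[2.81,0.24,0],0],[[3.25,0.03,0],0],[[3.66,-0.23,0],0],[[4.03,-0.55,0],0],[[4.35,-0.92,0],0],[[4.62,-1.32,0],0],[[4.83,-1.77,0],0],[[4.97,-2.23,0],0],[[5.05,-2.71,0],0],[[5.07,-3.2,0],0],[[5.01,-3.69,0],0],[[4.88,-4.16,0],0],[[4.7,-4.61,0],0],[[4.7,-4.61,0],0],[[4.7,-4.61,0],0]])

```text
time_s: 8.35
tcp_pos: [0.5169, -0.1476, 0.1012]
ee_rot: [[-0.358, 0.934, 0.001], [0.934, 0.358, 0.001], [0.001, 0.001, -1.0]]
wrist_force: [-2.2, 6.1, 2.6]
gripper_width: 0.173
```

```bash
python3 - <<'E'
from h import *
im=look('w4'); cv2.imwrite('pics/w4c.png',cv2.resize(cv2.cvtColor(im[:200,200:520],cv2.COLOR_RGB2BGR),None,fx=2.5,fy=2.5,interpolation=cv2.INTER_CUBIC))
s=r.sense()
A=np.array([.5440,-.1717]); d=s['tcp_pos'][:2]-A; a=np.degrees(np.arctan2(d[1],d[0])); print(a,np.linalg.norm(d))
for row in circ(A,a,a+144): print([[float(v) for v in row[0]],0],end=', ')
E
```

```text
stop_index [ 0.4899 -0.0876  0.064 ] 0.98 [307.9 129.1]
pointer_tip [ 0.4743 -0.0914  0.0633] 0.68 [280.7 125.5]
crank_axis [ 0.5429 -0.1677  0.106 ] 0.88 [345.4 309.5]
8.55 [ 0.51693126 -0.14758229  0.10120356] [-2.69342416  4.48077064  2.71191039] -160.29528480482773
138.2995978204467 0.036254382831743044
[[-0.37, -0.36, 0.0], 0], [[-0.67, -0.74, 0.0], 0], [[-1.03, -1.07, 0.0], 0], [[-1.44, -1.35, 0.0], 0], [[-1.87, -1.57, 0.0], 0], [[-2.33, -1.72, 0.0], 0], [[-2.81, -1.81, 0.0], 0], [[-3.3, -1.83, 0.0], 0], [[-3.79, -1.79, 0.0], 0], [[-4.26, -1.68, 0.0], 0], [[-4.72, -1.5, 0.0], 0], [[-5.14, -1.26, 0.0], 0], [[-5.53, -0.96, 0.0], 0], [[-5.88, -0.62, 0.0], 0], [[-6.17, -0.23, 0.0], 0], [[-6.4, 0.2, 0.0], 0], [[-6.57, 0.66, 0.0], 0], [[-6.68, 1.14, 0.0], 0], [[-6.68, 1.14, 0.0], 0], [[-6.68, 1.14, 0.0], 0],
```

View pics/w4c.png

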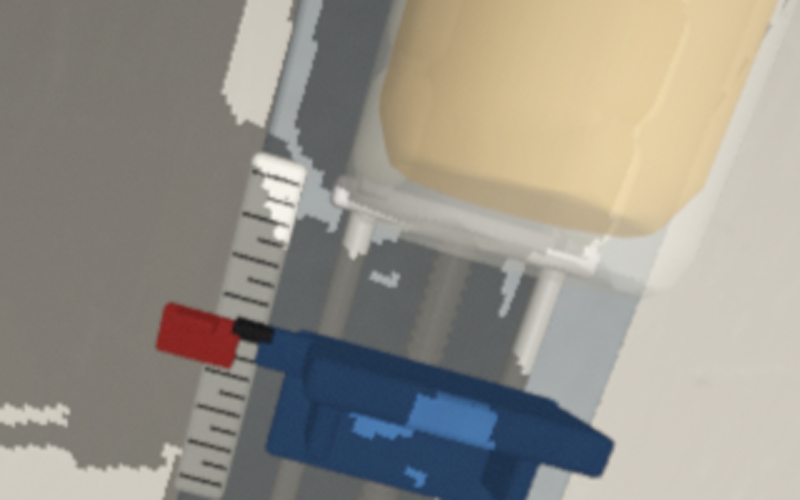

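```bash
python3 - <<'E'
import cv2,numpy as np
a=cv2.imread('pics/w4.png')[110:155,255:325]; b=cv2.imread('pics/w1.png')[40:85,250:320]
f=lambda x:cv2.resize(cv2.convertScaleAbs(x,alpha=1.5,beta=15),None,fx=9,fy=6.6*9/6.6,interpolation=cv2.INTER_NEAREST)
cv2.imwrite('pics/z1.png',np.vstack([f(a),f(b)])[:600*2:1] if 0 else np.hstack([cv2.resize(f(a),(400,257)),cv2.resize(f(b),(400,257))]))
E
```

```text
(no output)
```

View pics/z1.png

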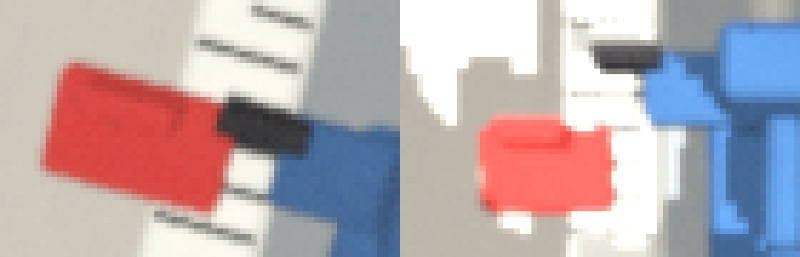

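Emit:
carry_out(steps=[[[-0.37,-0.36,0],0],[[-0.67,-0.74,0],0],[[-1.03,-1.07,0],0],[[-1.44,-1.35,0],0],[[-1.87,-1.57,0],0],[[-2.33,-1.72,0],0],[[-2.81,-1.81,0],0],[[-3.3,-1.83,0],0],[[-3.79,-1.79,0],0],[[-4.26,-1.68,0],0],[[-4.72,-1.5,0],0],[[-5.14,-1.26,0],0],[[-5.53,-0.96,0],0],[[-5.88,-0.62,0],0],[[-6.17,-0.23,0],0],[[-6.4,0.2,0],0],[[-6.4,0.2,0],0],[[-6.4,0.2,0],0]])

```text
time_s: 10.35
tcp_pos: [0.5424, -0.2057, 0.1012]
ee_rot: [[-0.358, 0.934, 0.001], [0.934, 0.358, 0.002], [0.002, 0.002, -1.0]]
wrist_force: [-1.2, 7.9, 2.5]
gripper_width: 0.173
```

```bash
cat >> h.py <<'E'
XJ=np.array([.994,.106,0]); YJ=np.array([-.106,.994,0])
def ortho(im,z=.063,ppm=10,c=(.478,-.092)):
    "resample the current wrist picture on the plane z in jig axes; 40 x 40 mm, ppm px per mm; up = jig +y"
    C=np.array([*c,z]); n=40*ppm
    cor=[C+XJ*sx*.02+YJ*sy*.02 for sx,sy in((-1,1),(1,1),(1,-1),(-1,-1))]
    H=cv2.getPerspectiveTransform(np.float32([proj('wrist',p) for p in cor]),np.float32([[0,0],[n,0],[n,n],[0,n]]))
    return cv2.warpPerspective(cv2.cvtColor(im,cv2.COLOR_RGB2BGR),H,(n,n),flags=cv2.INTER_CUBIC)
E
python3 - <<'E'
from h import *
im=look('w5'); o=ortho(im); cv2.imwrite('pics/o5.png',o)
s=r.sense()
A=np.array([.5440,-.1717]); d=s['tcp_pos'][:2]-A; a=np.degrees(np.arctan2(d[1],d[0])); print(a,np.linalg.norm(d))
for row in circ(A,a,a-144): print([[float(v) for v in row[0]],0],end=', ')
E
```

```text
stop_index [ 0.4891 -0.0921  0.0644] 0.69 [297.1  15. ]
pointer_tip [ 0.4742 -0.0935  0.0617] 0.85 [270.3   7.7]
crank_axis [ 0.5465 -0.1695  0.1091] 0.86 [348.9 207.4]
10.55 [ 0.54234118 -0.20576502  0.10117511] [-0.78316041  9.01318385  4.07964047] -154.04637733408148
-92.78786020214358 0.034105389582384495
[[0.15, -0.47, 0.0], 0], [[0.43, -0.86, 0.0], 0], [[0.77, -1.22, 0.0], 0], [[1.15, -1.52, 0.0], 0], [[1.57, -1.76, 0.0], 0], [[2.03, -1.95, 0.0], 0], [[2.5, -2.07, 0.0], 0], [[2.99, -2.12, 0.0], 0], [[3.47, -2.11, 0.0], 0], [[3.95, -2.02, 0.0], 0], [[4.42, -1.87, 0.0], 0], [[4.86, -1.66, 0.0], 0], [[5.27, -1.39, 0.0], 0], [[5.63, -1.07, 0.0], 0], [[5.94, -0.69, 0.0], 0], [[6.2, -0.28, 0.0], 0], [[6.41, 0.17, 0.0], 0], [[6.54, 0.63, 0.0], 0], [[6.54, 0.63, 0.0], 0], [[6.54, 0.63, 0.0], 0],
```

View pics/o5.png

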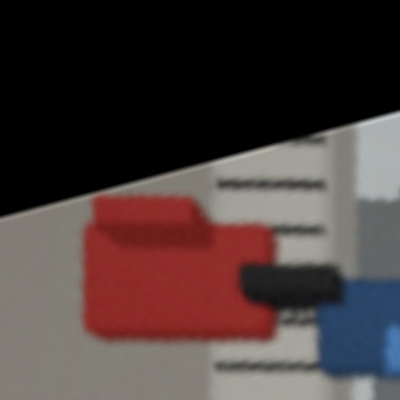

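Emit:
carry_out(steps=[[[0.15,-0.47,0],0],[[0.43,-0.86,0],0],[[0.77,-1.22,0],0],[[1.15,-1.52,0],0],[[1.57,-1.76,0],0],[[2.03,-1.95,0],0],[[2.5,-2.07,0],0],[[2.99,-2.12,0],0],[[3.47,-2.11,0],0],[[3.95,-2.02,0],0],[[4.42,-1.87,0],0],[[4.86,-1.66,0],0],[[5.27,-1.39,0],0],[[5.63,-1.07,0],0],[[5.94,-0.69,0],0],[[6.2,-0.28,0],0],[[6.41,0.17,0],0],[[6.54,0.63,0],0],[[6.54,0.63,0],0],[[6.54,0.63,0],0]])

```text
time_s: 12.55
tcp_pos: [0.5243, -0.1412, 0.1011]
ee_rot: [[-0.358, 0.934, -0.0], [0.934, 0.358, 0.004], [0.004, 0.001, -1.0]]
wrist_force: [-4.0, 3.6, 4.5]
gripper_width: 0.172
```

```bash
cat >> h.py <<'E'
def edges(o):
    "front edge rows: red blade (cols 110-180) and black index (cols 255-320), subpixel by largest intensity drop"
    b=cv2.GaussianBlur(o,(0,0),2).astype(float)
    red=(b[:,:,2]-b[:,:,1]); dark=b.max(2)
    def first(col,th,up):
        v=(col>th) if up else (col<th); i=np.flatnonzero(v); return i[0] if len(i) else np.nan
    rp=[first(red[:,c],55,True) for c in range(110,180,5)]
    x=np.where(o.sum(2)==0,255,dark)
    ip=[first(x[:,c],70,False) for c in range(265,325,5)]
    return np.median(rp),np.median(ip),rp,ip
E
python3 - <<'E'
from h import *
print(edges(cv2.imread('pics/o5.png')))
im=look('w6'); o=ortho(im); cv2.imwrite('pics/o6.png',o); print(edges(o))
s=r.sense()
A=np.array([.5440,-.1717]); d=s['tcp_pos'][:2]-A; a=np.degrees(np.arctan2(d[1],d[0])); print(a,np.linalg.norm(d))
for row in circ(A,a,a-64): print([[float(v) for v in row[0]],0],end=', ')
E
```

```text
(np.float64(197.0), np.float64(137.0), [np.int64(197), np.int64(197), np.int64(197), np.int64(197), np.int64(197), np.int64(196), np.int64(196), np.int64(196), np.int64(197), np.int64(196), np.int64(197), np.int64(197), np.int64(197), np.int64(197)], [np.int64(144), np.int64(143), np.int64(142), np.int64(140), np.int64(139), np.int64(138), np.int64(136), np.int64(135), np.int64(134), np.int64(132), np.int64(131), np.int64(130)])
stop_index [ 0.4892 -0.0947  0.0655] 0.65 [287.1 146.3]
pointer_tip [ 0.4725 -0.0915  0.0603] 0.58 [263.2 130. ]
crank_axis [ 0.5413 -0.17    0.1117] 0.69 [324.8 323.8]
12.75 [ 0.52431401 -0.14113971  0.10117979] [-4.36295646  3.68076569  5.6377881 ] -160.74449977356946
(np.float64(180.0), np.float64(217.0), [np.int64(179), np.int64(180), np.int64(180), np.int64(180), np.int64(181), np.int64(181), np.int64(180), np.int64(180), np.int64(180), np.int64(180), np.int64(180), np.int64(180), np.int64(180), np.int64(180)], [np.int64(222), np.int64(218), np.int64(217), np.int64(216), np.int64(216), np.int64(216), np.int64(216), np.int64(217), np.int64(216), np.int64(217), np.int64(218), np.int64(220)])
122.78837852517664 0.036352024103065934
[[-0.07, 0.51, 0.0], 0], [[-0.07, 1.0, 0.0], 0], [[-0.14, 1.48, 0.0], 0], [[-0.27, 1.95, 0.0], 0], [[-0.47, 2.4, 0.0], 0], [[-0.73, 2.81, 0.0], 0], [[-1.05, 3.18, 0.0], 0], [[-1.41, 3.51, 0.0], 0], [[-1.41, 3.51, 0.0], 0], [[-1.41, 3.51, 0.0], 0],
```

View pics/o6.png

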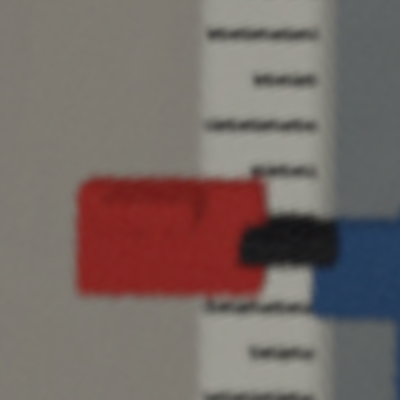

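Emit:
carry_out(steps=[[[-0.07,0.51,0],0],[[-0.07,1.0,0],0],[[-0.14,1.48,0],0],[[-0.27,1.95,0],0],[[-0.47,2.4,0],0],[[-0.73,2.81,0],0],[[-0.73,2.81,0],0],[[-0.73,2.81,0],0]])

```text
time_s: 13.55
tcp_pos: [0.5545, -0.1374, 0.1013]
ee_rot: [[-0.358, 0.934, 0.003], [0.934, 0.358, 0.004], [0.003, 0.004, -1.0]]
wrist_force: [0.2, 2.9, 1.8]
gripper_width: 0.174
```

Emit:
carry_out(steps=[[[0,0,0],0],[[0,0,0],0],[[0,0,0],0],[[0,0,0],0]], gripper=0)

```text
time_s: 13.95
tcp_pos: [0.5545, -0.1378, 0.1011]
ee_rot: [[-0.358, 0.934, 0.003], [0.934, 0.358, 0.004], [0.003, 0.004, -1.0]]
wrist_force: [0.0, -0.7, 0.1]
gripper_width: 0.445
```

Emit:
carry_out(steps=[[[0,0,-3],0],[[-2,0,-3.5],0],[[-5,0,-3.5],0],[[-5,0,-3.5],0],[[-5,0,-3.5],0]])

```text
time_s: 14.45
tcp_pos: [0.572, -0.1851, 0.1355]
ee_rot: [[-0.357, 0.934, 0.002], [0.934, 0.357, 0.004], [0.003, 0.004, -1.0]]
wrist_force: [0.0, 0.5, 0.5]
gripper_width: 0.5
```

```bash
python3 - <<'E'
from h import *
im=look('w7'); o=ortho(im); cv2.imwrite('pics/o7.png',o); print(edges(o)[:2])
print(at_z('wrist',(315,202),.063), r.calibration('wrist')['world_from_camera'][:3,3] if hasattr(r.calibration('wrist')['world_from_camera'],'shape') else np.array(r.calibration('wrist')['world_from_camera'])[:3,3])
E
```

```text
stop_index [ 0.4857 -0.0898  0.0629] 0.82 [241.2  39.2]
stop_index [ 0.5311 -0.0531  0.0721] 0.24 [328.9   3.5]
pointer_tip [ 0.4751 -0.0913  0.0646] 0.66 [223.8  34.8]
pointer_tip [ 0.5335 -0.057   0.0701] 0.58 [329.9  13. ]
crank_axis [ 0.5465 -0.1687  0.1087] 0.59 [283.6 203. ]
14.65 [ 0.57197579 -0.18402063  0.13581852] [-0.04738823 -0.28123929 -0.03229032] -156.27863191934418
(np.float64(190.5), np.float64(202.0))
[ 0.5690577  -0.17481738  0.063     ] [ 0.54173462 -0.10611621  0.29744239]
```

View pics/o7.png

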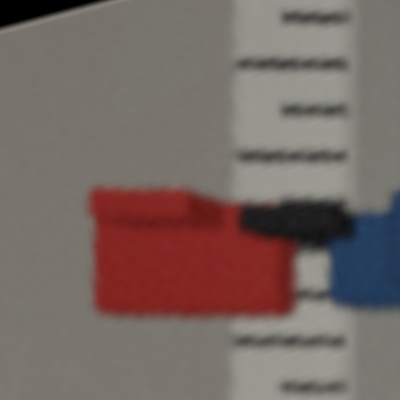

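```bash
python3 - <<'E'
import cv2,numpy as np
np.set_printoptions(precision=3,suppress=True)
for n,tc,ts,bc,ic in (('o5',(222,270),[184,230,367],(105,180),(255,330)),('o6',(210,318),[35,126],(110,190),(265,330)),('o7',(242,340),[64,156,341],(100,180),(265,340))):
    o=cv2.GaussianBlur(cv2.imread(f'pics/{n}.png'),(0,0),1.5).astype(float); g=o.mean(2); red=o[:,:,2]-o[:,:,1]
    sl=[]
    for t in ts:
        cs=np.arange(*tc,2); w=g[t-14:t+15][:,cs]; w=np.clip(np.median(w,0)-w-8,0,None); rr=np.arange(t-14,t+15)
        y=(w*rr[:,None]).sum(0)/w.sum(0); sl.append(np.polyfit(cs,y,1)[0])
    def edge(ch,c0,c1,r0,r1):
        cs=np.arange(c0,c1,3); y=[]
        for c in cs: y.append(r0+np.argmax(np.abs(np.gradient(ch[r0:r1,c]))))
        p=np.polyfit(cs,y,1); return p,np.polyval(p,(c0+c1)/2),(c0+c1)/2
    pb,yb,xb=edge(red,*bc,165,215)
    ir={'o5':(250,280),'o6':(205,230),'o7':(190,212)}[n]
    pi,yi,xi=edge(g,*ic,*ir)
    m=np.mean([pb[0],pi[0],*sl]); print(n,'tick slopes',np.array(sl),'blade',pb[0],yb,'index',pi[0],yi,'gap0',yb-yi,'gap(ticks)',yb-yi+np.mean(sl)*(xi-xb),'gap(bladeslope)',yb-yi+pb[0]*(xi-xb))
E
```

```text
o5 tick slopes [0.004   nan 0.003] blade 0.004102564102563941 195.5261538461537 index 0.008205128205128838 264.05230769230764 gap0 -68.52615384615393 gap(ticks) nan gap(bladeslope) -67.91076923076935
o6 tick slopes [0.006 0.006] blade -0.005901505901505776 177.69780219780213 index 0.06851119894598198 215.06851119894597 gap0 -37.37070900114384 gap(ticks) -36.42366349198269 gap(bladeslope) -38.24118112161594
o7 tick slopes [0.005 0.002 0.003] blade 0.00223850223850163 188.85409035409035 index -0.04717948717948702 200.56923076923078 gap0 -11.71514041514044 gap(ticks) -11.157200459791557 gap(bladeslope) -11.351383801383925<stdin>:8: RuntimeWarning: invalid value encountered in divide
```

Emit:
carry_out(steps=[[[2.5,0,0],0],[[5,0,0],0],[[5,0,2],0],[[5,0,3.45],0],[[5,0,3.45],0],[[5,0,3.45],0]])

```text
time_s: 15.25
tcp_pos: [0.5543, -0.1369, 0.1018]
ee_rot: [[-0.359, 0.933, 0.002], [0.933, 0.359, 0.004], [0.003, 0.004, -1.0]]
wrist_force: [-0.3, -0.0, -0.2]
gripper_width: 0.502
```

Emit:
carry_out(steps=[[[0,0,0],0],[[0,0,0],0],[[0,0,0],0],[[0,0,0],0]], gripper=-1)

```text
time_s: 15.65
tcp_pos: [0.5544, -0.137, 0.1021]
ee_rot: [[-0.359, 0.933, 0.003], [0.933, 0.359, 0.004], [0.003, 0.004, -1.0]]
wrist_force: [0.4, -0.1, -0.3]
gripper_width: 0.219
```

Emit:
carry_out(steps=[[[-0.2,0.23,0],0],[[-0.43,0.46,0],0],[[-0.68,0.65,0],0],[[-0.95,0.84,0],0],[[-0.95,0.84,0],0],[[-0.95,0.84,0],0]])

```text
time_s: 16.25
tcp_pos: [0.5656, -0.1434, 0.102]
ee_rot: [[-0.359, 0.933, 0.003], [0.933, 0.359, 0.003], [0.002, 0.004, -1.0]]
wrist_force: [-2.8, -1.7, 2.0]
gripper_width: 0.178
```

Emit:
carry_out(steps=[[[0,0,0],0],[[0,0,0],0],[[0,0,0],0],[[0,0,0],0]], gripper=0)

```text
time_s: 16.65
tcp_pos: [0.5662, -0.1433, 0.1021]
ee_rot: [[-0.359, 0.933, 0.004], [0.933, 0.359, 0.003], [0.002, 0.005, -1.0]]
wrist_force: [0.9, 0.8, 0.3]
gripper_width: 0.445
```

Emit:
carry_out(steps=[[[0,0,-3],0],[[-2,-1,-3.5],0],[[-4,-2,-3.5],0],[[-4,-2,-3.5],0],[[-4,-2,-3.5],0]])

```text
time_s: 17.15
tcp_pos: [0.5619, -0.188, 0.1368]
ee_rot: [[-0.358, 0.934, 0.004], [0.934, 0.358, 0.004], [0.002, 0.005, -1.0]]
wrist_force: [-0.2, 0.3, 0.6]
gripper_width: 0.504
```

```bash
python3 - <<'E'
from h import *
im=look('w8'); o=ortho(im); cv2.imwrite('pics/o8.png',o); print(edges(o)[:2])
print(np.array(r.calibration('wrist')['world_from_camera'])[:3,3])
E
```

```text
stop_index [ 0.4872 -0.088   0.0627] 0.98 [260.9  38.3]
pointer_tip [ 0.473  -0.0909  0.0629] 0.81 [238.3  34.3]
crank_axis [ 0.5439 -0.1707  0.1095] 0.93 [296.  205.3]
17.35 [ 0.56194559 -0.18722472  0.13678433] [-0.23745058  0.53466749  1.03979368] -155.86405802840704
(np.float64(193.0), np.float64(199.0))
[ 0.53135738 -0.1092456   0.29833712]
```

View pics/o8.png

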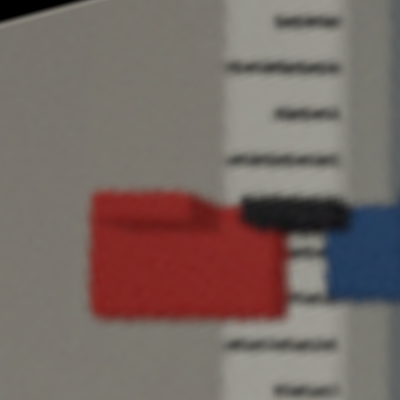

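```bash
cat >> h.py <<'E'
def gapmm(o,bc,ic,r0=165,r1=230):
    o=cv2.GaussianBlur(o,(0,0),1.5).astype(float); g=o.mean(2); red=o[:,:,2]-o[:,:,1]
    def edge(ch,c0,c1,sgn):
        y=[]
        for c in range(c0,c1,3):
            d=np.clip(sgn*np.gradient(ch[r0:r1,c]),0,None); k=np.argmax(d); w=np.arange(max(k-7,0),min(k+8,r1-r0)); y.append(r0+(d[w]*w).sum()/d[w].sum())
        return np.median(y)
    a,b=edge(red,*bc,1),edge(g,*ic,-1); return a,b,(a-b)/10
E
python3 - <<'E'
from h import *
print(gapmm(cv2.imread('pics/o7.png'),(105,180),(265,340)),gapmm(cv2.imread('pics/o8.png'),(105,180),(258,335)))
for i in range(2):
    im=r.capture('wrist'); o=ortho(im); print(gapmm(o,(105,180),(258,335)))
E
```

```text
(np.float64(188.95882352941177), np.float64(200.18195718654434), np.float64(-1.1223133657132565)) (np.float64(191.3658536585366), np.float64(196.90255902883155), np.float64(-0.5536705370294953))
(np.float64(197.84023668639054), np.float64(203.35571866783522), np.float64(-0.551548198144468))
(np.float64(198.37575757575758), np.float64(203.98309297498088), np.float64(-0.5607335399223302))
```

Emit:
carry_out(steps=[[[2,1,0],0],[[4,2,0],0],[[4,2,2],0],[[4,2,3.45],0],[[4,2,3.45],0],[[4,2,3.45],0]])

```text
time_s: 18.05
tcp_pos: [0.5666, -0.1425, 0.1027]
ee_rot: [[-0.361, 0.933, 0.004], [0.933, 0.361, 0.003], [0.001, 0.005, -1.0]]
wrist_force: [-0.5, -0.5, 0.8]
gripper_width: 0.503
```

Emit:
carry_out(steps=[[[0,0,0],0],[[0,0,0],0],[[0,0,0],0],[[0,0,0],0],[[0,0,0],0],[[0,0,0],0]], gripper=-1)

```text
time_s: 18.65
tcp_pos: [0.5654, -0.143, 0.1029]
ee_rot: [[-0.361, 0.933, 0.001], [0.933, 0.361, 0.003], [0.002, 0.002, -1.0]]
wrist_force: [-4.7, -1.7, 3.5]
gripper_width: 0.174
```

Emit:
carry_out(steps=[[[-0.15,0.09,0],0],[[-0.32,0.17,0],0],[[-0.49,0.24,0],0],[[-0.66,0.31,0],0],[[-0.66,0.31,0],0],[[-0.66,0.31,0],0],[[-0.66,0.31,0],0]])

```text
time_s: 19.35
tcp_pos: [0.5706, -0.1483, 0.103]
ee_rot: [[-0.361, 0.933, 0.001], [0.933, 0.361, 0.002], [0.002, 0.002, -1.0]]
wrist_force: [-4.4, -0.4, 4.5]
gripper_width: 0.172
```

Emit:
carry_out(steps=[[[0,0,0],0],[[0,0,0],0],[[0,0,0],0],[[0,0,0],0]], gripper=0)

```text
time_s: 19.75
tcp_pos: [0.5713, -0.1482, 0.1029]
ee_rot: [[-0.361, 0.933, 0.002], [0.933, 0.361, 0.002], [0.001, 0.003, -1.0]]
wrist_force: [0.5, 0.0, -0.3]
gripper_width: 0.44
```

Emit:
carry_out(steps=[[[0,0,-3],0],[[-1.5,-1,-3.5],0],[[-3.5,-2.5,-3.5],0],[[-3.5,-2.5,-3.5],0],[[-3.5,-2.5,-3.5],0],[[-3.5,-2.5,-3.5],0]])

```text
time_s: 20.35
tcp_pos: [0.5607, -0.1894, 0.1375]
ee_rot: [[-0.361, 0.933, 0.002], [0.933, 0.361, 0.002], [0.001, 0.003, -1.0]]
wrist_force: [0.2, -1.4, 0.7]
gripper_width: 0.497
```

```bash
python3 - <<'E'
from h import *
im=look('w9'); o=ortho(im); cv2.imwrite('pics/o9.png',o); print(edges(o)[:2],gapmm(o,(105,180),(258,335)))
print(np.array(r.calibration('wrist')['world_from_camera'])[:3,3])
E
```

```text
stop_index [ 0.4869 -0.0883  0.0634] 0.62 [263.6  36.2]
pointer_tip [ 0.4747 -0.0928  0.064 ] 0.79 [243.2  35.7]
crank_axis [ 0.544  -0.1686  0.1095] 0.65 [300.8 199.4]
20.55 [ 0.56071459 -0.18934293  0.1376182 ] [-0.41188     0.33444826  0.69467926] -155.6479118010536
(np.float64(198.0), np.float64(198.5)) (np.float64(196.45679012345678), np.float64(195.68701308987227), np.float64(0.07697770335845178))
[ 0.53024537 -0.11120896  0.29908909]
```

View pics/o9.png

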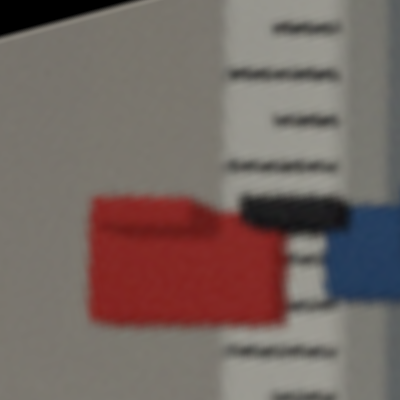

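```bash
python3 - <<'E'
from h import *
np.set_printoptions(precision=4,suppress=True)
for uv in [(193,285),(160,315),(230,320),(173,283),(153,270),(133,258),(240,266)]: print(uv,at_z('scene',uv,0.01))
s=r.sense(); R=s['ee_rot']
p=np.array([.499,.235,.22]); print(100*R.T@(p-s['tcp_pos']), s['tcp_pos'], s['joints'])
print('xang',np.degrees(np.arctan2(R[1,0],R[0,0])))
E
```

```text
(193, 285) [0.5838 0.2617 0.01  ]
(160, 315) [0.584  0.3575 0.01  ]
(230, 320) [0.4515 0.27   0.01  ]
(173, 283) [0.6253 0.2871 0.01  ]
(153, 270) [0.692  0.2937 0.01  ]
(133, 258) [0.7594 0.3023 0.01  ]
(240, 266) [0.5331 0.1564 0.01  ]
[41.8069  9.6078 -8.1543] [ 0.5607 -0.1893  0.1376] [  -3.0688   22.9487  -11.1258   -0.1685  -55.8001 -155.6479]
xang 111.18884871444217
```

Emit:
carry_out(steps=[[[0,0,-3],-8],[[0,0,-6],-16],[[0,0,-8.2],-24],[[3,0.7,-8.2],-32],[[6,1.4,-8.2],-40],[[9,2.1,-8.2],-48],[[12,2.8,-8.2],-56],[[15,3.5,-8.2],-64],[[18,4.2,-8.2],-72],[[21,4.9,-8.2],-80],[[24,5.6,-8.2],-88],[[27,6.2,-8.2],-96],[[30,6.9,-8.2],-104],[[33,7.6,-8.2],-112],[[36,8.3,-8.2],-120],[[38,8.8,-8.2],-128],[[39.8,9.2,-8.2],-136],[[39.8,9.2,-8.2],-144],[[39.8,9.2,-8.2],-152],[[39.8,9.2,-8.2],-160]], gripper=-1)

```text
time_s: 22.55
tcp_pos: [0.5021, 0.2155, 0.2203]
ee_rot: [[0.028, -1.0, 0.002], [-1.0, -0.028, 0.002], [-0.002, -0.002, -1.0]]
wrist_force: [0.1, 0.0, 0.2]
gripper_width: 0.007
```

Emit:
carry_out(steps=[[[0,0,0],-5],[[0,0,0],-5],[[0,0,0],-5]])

```text
time_s: 22.85
tcp_pos: [0.502, 0.2156, 0.2203]
ee_rot: [[0.113, -0.994, 0.002], [-0.994, -0.113, 0.002], [-0.002, -0.002, -1.0]]
wrist_force: [0.3, 0.8, -0.7]
gripper_width: 0.003
```

```bash
python3 - <<'E'
from h import *
np.set_printoptions(precision=4,suppress=True)
for c in ('wrist','scene','side'):
    save(c,c+'10')
    for t in ['bottle_cap_top','bottle_base']:
        for d in r.place_of(c,t)[:2]: print(c,t,d['centre'],round(d['confidence'],2),proj(c,d['centre']))
s=r.sense(); print(s['time_s'],s['tcp_pos'],s['ee_rot'],s['joints'],s['wrist_force'])
E
```

```text
wrist bottle_cap_top [0.5143, 0.1628, 0.0741] 0.91 [309.5892 130.5888]
scene bottle_cap_top [0.5073, 0.1617, 0.0715] 0.95 [242.5863 259.132 ]
scene bottle_cap_top [0.4881, -0.0894, 0.0612] 0.75 [316.0753 200.8873]
scene bottle_base [0.3174, -0.3022, 0.0367] 0.84 [411.8769 189.3802]
scene bottle_base [0.5443, -0.17, 0.1103] 0.6 [317.9156 161.3346]
side bottle_cap_top [0.4776, -0.4488, 0.0404] 0.92 [329.4052 340.0585]
side bottle_cap_top [0.511, 0.1609, 0.0702] 0.91 [328.9074 173.1886]
side bottle_base [0.5298, -0.0549, 0.0728] 0.68 [341.5661 206.3116]
side bottle_base [0.3175, -0.3015, 0.0392] 0.64 [241.2193 284.6434]
23.3 [0.5021 0.2154 0.2203] [[ 0.1144 -0.9934  0.0022]
 [-0.9934 -0.1144  0.0023]
 [-0.002  -0.0024 -1.    ]] [ 40.211   14.4075 -10.9873  -0.0217 -64.4267 -33.6322] [ 0.8156 -0.5652  0.638 ]
```

View pics/wrist10.png

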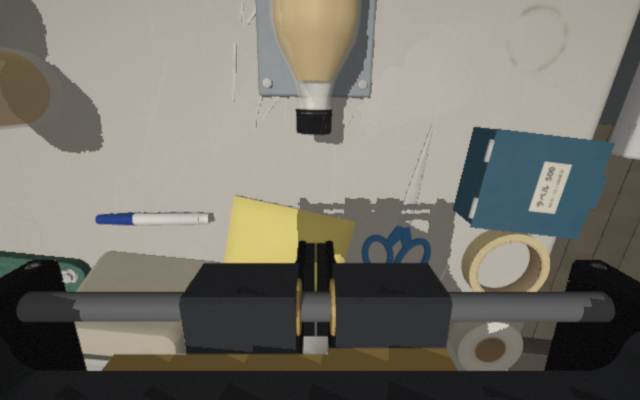

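Emit:
carry_out(steps=[[[0,0,5],0],[[0,0,9],0],[[0,0,13],0],[[0,0,15.5],0],[[0,0,16.3],0],[[0,0,16.3],0],[[0,0,16.3],0]])

```text
time_s: 24.0
tcp_pos: [0.5036, 0.2165, 0.0587]
ee_rot: [[0.115, -0.993, 0.004], [-0.993, -0.115, 0.004], [-0.003, -0.005, -1.0]]
wrist_force: [0.3, 0.7, -0.0]
gripper_width: 0.007
```

Emit:
carry_out(steps=[[[0.4,0,0],0],[[0.8,0,0],0],[[1.2,0,0],0],[[1.6,0,0],0],[[2.0,0,0],0],[[2.4,0,0],0],[[2.7,0,0],0],[[3.0,0,0],0],[[3.3,0,0],0],[[3.6,0,0],0],[[3.8,0,0],0],[[4.0,0,0],0],[[4.2,0,0],0],[[4.4,0,0],0],[[4.6,0,0],0],[[4.8,0,0],0],[[5.0,0,0],0]])

```text
time_s: 25.7
tcp_pos: [0.5093, 0.1669, 0.0586]
ee_rot: [[0.115, -0.993, 0.005], [-0.993, -0.115, 0.004], [-0.003, -0.005, -1.0]]
wrist_force: [-1.7, 3.3, 0.9]
gripper_width: 0.005
```

Emit:
carry_out(steps=[[[0.2,0,0],0],[[0.4,0,0],0],[[0.6,0,0],0],[[0.8,0,0],0],[[1.0,0,0],0],[[1.2,0,0],0],[[1.4,0,0],0],[[1.6,0,0],0],[[1.8,0,0],0],[[2.0,0,0],0]])

```text
time_s: 26.7
tcp_pos: [0.5117, 0.1469, 0.0586]
ee_rot: [[0.115, -0.993, 0.005], [-0.993, -0.115, 0.004], [-0.003, -0.005, -1.0]]
wrist_force: [-1.6, 3.4, 1.9]
gripper_width: 0.004
```

```bash
python3 - <<'E'
from h import *
np.set_printoptions(precision=4,suppress=True)
ims=[save(c,c+'11') for c in('scene','side')]
for c in ('scene','side'):
  for t in ['bottle_cap_top','bottle_base','stop']:
    for d in r.place_of(c,t)[:2]: print(c,t,d['centre'],round(d['confidence'],2))
print(r.sense()['wrist_force'],r.sense()['tcp_pos'],r.sense()['time_s'])
E
```

```text
scene bottle_cap_top [0.5122, 0.1334, 0.0684] 0.81
scene bottle_base [0.5338, -0.0858, 0.0723] 0.67
scene bottle_base [0.4758, -0.0917, 0.0602] 0.54
scene stop [0.5238, -0.0008, 0.0019] 0.61
scene stop [0.54, -0.0882, 0.0717] 0.56
side bottle_cap_top [0.4795, -0.4491, 0.0393] 0.8
side bottle_cap_top [0.5158, 0.1342, 0.0731] 0.61
side bottle_base [0.3159, -0.3009, 0.039] 0.96
side bottle_base [0.5316, -0.0837, 0.0737] 0.91
side stop [0.5358, -0.0817, 0.0726] 0.65
side stop [0.5451, -0.1702, 0.1104] 0.4
[-1.1734  1.9123  0.6006] [0.5116 0.1468 0.0585] 27.1
```

Emit:
carry_out(steps=[[[0.06,0,0],0],[[0.12,0,0],0],[[0.12,0,0],0]])

```text
time_s: 27.4
tcp_pos: [0.5117, 0.1467, 0.0586]
ee_rot: [[0.115, -0.993, 0.005], [-0.993, -0.115, 0.005], [-0.005, -0.006, -1.0]]
wrist_force: [-2.8, 5.3, 1.5]
gripper_width: 0.007
```

Emit:
carry_out(steps=[[[0.1,0,0],0],[[0.2,0,0],0],[[0.2,0,0],0]])

```text
time_s: 27.7
tcp_pos: [0.5119, 0.1466, 0.0586]
ee_rot: [[0.114, -0.993, 0.006], [-0.993, -0.114, 0.008], [-0.007, -0.007, -1.0]]
wrist_force: [-5.5, 9.7, 1.4]
gripper_width: 0.004
```

Emit:
carry_out(steps=[[[0.1,0.03,0],0],[[0.18,0.06,0],0],[[0.24,0.07,0],0],[[0.28,0.07,0],0],[[0.28,0.07,0],0],[[0.28,0.07,0],0],[[0.28,0.07,0],0],[[0.28,0.07,0],0]])

```text
time_s: 28.5
tcp_pos: [0.5119, 0.1466, 0.0588]
ee_rot: [[0.114, -0.993, 0.008], [-0.993, -0.114, 0.012], [-0.011, -0.009, -1.0]]
wrist_force: [-4.3, 12.3, 0.2]
gripper_width: 0.007
```

Emit:
carry_out(steps=[[[0.2,0.04,0],0],[[0.3,0.06,0],0],[[0.3,0.06,0],0],[[0.3,0.06,0],0],[[0.3,0.06,0],0],[[0.3,0.06,0],0],[[0.3,0.06,0],0],[[0.3,0.06,0],0],[[0.3,0.06,0],0],[[0.3,0.06,0],0],[[0.3,0.06,0],0],[[0.3,0.06,0],0],[[0.3,0.06,0],0],[[0.3,0.06,0],0],[[0.3,0.06,0],0],[[0.3,0.06,0],0]])

```text
time_s: 30.1
tcp_pos: [0.5121, 0.1466, 0.0589]
ee_rot: [[0.114, -0.993, 0.01], [-0.993, -0.114, 0.017], [-0.016, -0.012, -1.0]]
wrist_force: [-4.6, 13.0, 0.7]
gripper_width: 0.01
```

```bash
python3 - <<'E'
from h import *
s=r.sense(); print(s['wrist_force'],s['tcp_pos'],s['time_s'])
E
```

```text
[-4.58733047 13.04261222  0.70207833] [0.51206719 0.14662025 0.05892036] 30.1
```

Emit:
carry_out(steps=[[[-0.5,0,0],0],[[-1.5,0,0],0],[[-3,0,0],0],[[-4,0,-2],0],[[-4,0,-6],0],[[-4,0,-10],0],[[-4,0,-12],0],[[-1,0.8,-12],0],[[3,1.8,-12],0],[[7,2.8,-12],0],[[11,3.8,-11],0],[[14,4.5,-10],0],[[16.2,4.6,-8.6],0],[[16.2,4.6,-8.6],0],[[16.2,4.6,-8.6],0],[[16.2,4.6,-8.6],0]])

```text
time_s: 31.7
tcp_pos: [0.4847, -0.0201, 0.1424]
ee_rot: [[0.115, -0.993, 0.012], [-0.993, -0.115, 0.017], [-0.016, -0.013, -1.0]]
wrist_force: [0.6, -0.6, 0.0]
gripper_width: 0.006
```

```bash
python3 - <<'E'
from h import *
im=look('w12'); im=r.capture('wrist'); o=ortho(im); print(edges(o)[:2],gapmm(o,(105,180),(258,335)))
print(np.array(r.calibration('wrist')['world_from_camera'])[:3,3])
b=cv2.cvtColor(im,cv2.COLOR_RGB2BGR); cv2.imwrite('pics/f12.png',np.hstack([o,cv2.resize(b[:250,120:520],(400,400*250//400)) if 0 else cv2.copyMakeBorder(b[:250,120:520],0,150,0,0,cv2.BORDER_CONSTANT)]))
E
```

```text
stop_index [ 0.4878 -0.085   0.0619] 0.64 [323.7 122.5]
pointer_tip [ 0.4734 -0.0902  0.061 ] 0.73 [344.7 117.4]
31.9 [ 0.48435523 -0.02017444  0.14223921] [-0.91207808 -0.22199327  0.00406972] -9.095843395216928
(np.float64(198.0), np.float64(200.0)) (np.float64(197.91928251121075), np.float64(196.98148148148147), np.float64(0.0937801029729286))
[ 0.49250181 -0.10661949  0.30215833]
```

View pics/f12.png

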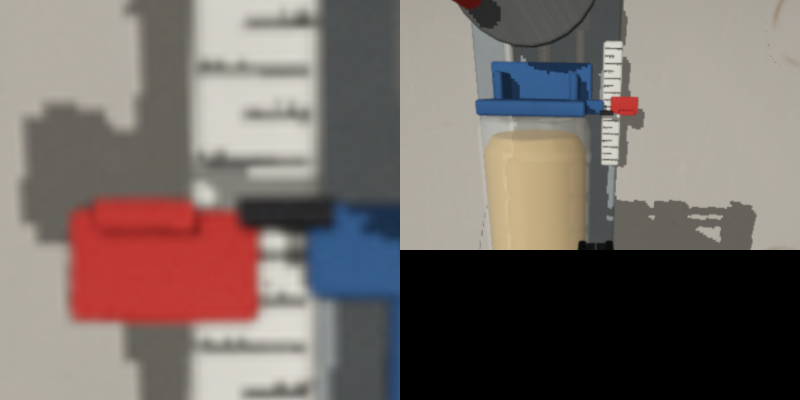

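```bash
python3 - <<'E'
from h import *
for c in ('wrist','scene','side'):
  r.capture(c)
  for t in ['bottle_base','stop','bottle','bottle_cap_top']:
    for d in r.place_of(c,t)[:2]:
      p=np.array(d['centre'])
      if abs(p[0]-.53)<.04: print(c,t,np.round(p,4),round(d['confidence'],2),'jig y',round(float((p-[.544,-.1715,0])@YJ),4))
  if c=='wrist':
    m=r.cut_out(c,'bottle')
    if m: mm=m[0]['pixels']; ys,xs=np.nonzero(mm); v=(int(xs.mean()),int(ys.min())); print('bottle mask top',v,m[0]['confidence'],'jig y at z=.1:',float((at_z(c,v,.09)-[.544,-.1715,0])@YJ))
    m=r.cut_out(c,'stop')
    if m: ys,xs=np.nonzero(m[0]['pixels']); print('stop rows',ys.min(),ys.max(),xs.min(),xs.max())
E
```

```text
wrist bottle_base [ 0.537  -0.085   0.0728] 0.56 jig y 0.0867
wrist stop [ 0.5334 -0.0836  0.0715] 0.78 jig y 0.0885
wrist bottle [ 0.5313 -0.0836  0.0742] 0.9 jig y 0.0887
bottle mask top (254, 116) 0.87 jig y at z=.1: 0.08488640368508597
stop rows 61 118 195 333
scene bottle_base [ 0.5332 -0.0873  0.0701] 0.82 jig y 0.0848
scene bottle [ 0.53   -0.085   0.0746] 0.81 jig y 0.0875
scene bottle_cap_top [0.5108 0.1323 0.0721] 0.56 jig y 0.3055
side bottle_base [ 0.5318 -0.0836  0.0711] 0.59 jig y 0.0887
side stop [ 0.5354 -0.0838  0.0677] 0.78 jig y 0.0881
side bottle [ 0.5364 -0.0858  0.0653] 0.65 jig y 0.086
side bottle_cap_top [0.5156 0.1323 0.07  ] 0.68 jig y 0.305
```

Every view shows the base seated on the stop, and the index is still level with the pointer. The robot is touching nothing, so I'm handing in.

```bash
python3 -c "
from station import r
print(r.finish_job())"
```

```text
the job is handed in; nothing more can be done
None
```

The stop is set level with the red pointer and the bottle is seated against it. I handed the job in at about 33 s, with the gripper clear of everything.

- **Setting the stop:** I wound it away from the bottle until its index was about 6.8 mm past the pointer. I then wound it back towards the bottle only, in three moves with a camera check after each. It stopped 0.08 mm from level with the play taken up.
- **Seating the bottle:** I pushed on the cap with the closed fingers. The final push was held for about 1.4 s and read about 13.4 N along the bottle, so the stop felt less than that. The hand did not move on under this force, as expected once seated. The wrist also read about 4 to 5 N sideways during the push, which I only partly trimmed out.
- **Last checks after letting go:** The index was 0.09 mm from the pointer, and I estimate that measurement is good to about 0.2 to 0.3 mm. All three cameras put the bottle's base at the stop face within their 4 mm accuracy.
- **A mismatch in the pictures:** In the last wrist picture the cream colour ends about 13 mm short of the stop. I take this to be the clear bottom of the bottle, because the bottle outline reaches the stop.

I never touched the pointer or the orange look-alike.

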